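Load a pickle jar in the labelling jig and clamp it

TASK

Roll the jar that lies on the labelling jig's deck forward over the edge into the vee (roll it, do not lift it) and let it settle; then slide it along the vee, away from its blue lid, until its base is fully home against the blue end stop; then swing the red clamp over and press it down until its pad holds the jar with about 12 N, and let go. It is glass, so be gentle throughout: never push or clamp it with more than about 20 N, never knock it along fast, and leave the other kitchen things alone.

Things in the scene. Friction and masses are not known exactly. Their poses are not given: they have to be found in the camera images.
- jar_center (a point): centre of the green pickle jar (plain white label band) lying on the deck: cylinder 60 mm across, 110 long, 0.3 to 0.6 kg. Its y axis is the jar's axis: base at y = -55 mm, blue lid (16 mm) ends at y = +55; x and z turn as it rolls. In vee_seat's frame it starts at x -78 to -60 mm, y +20 to +36 mm, up to 0.18 rad askew.
- vee_seat (a point): fixed on the jig, 57 mm above the table: where the jar's centre is when it lies in the vee against the end stop. x points across the vee from the deck to the clamp post; y runs along the vee away from the stop (lid end at +y); z up. Only friction (0.5 to 3 N) resists a jar sliding along the vee.
- vee_edge (a point): fixed: edge where deck meets vee, at x -20, y 0, z -23 mm from vee_seat, axes alike. The white deck is flat, x -105 to 0, y -65 to +95 mm of this point, with a bead 7 mm high at x = -101 and, at its -y side, a blue guide 15 mm high reaching to y = -43. Vee: 120 degrees, 11.5 mm deep below the edge, far face higher. Once its axis passes the edge the jar rolls in by itself and centres.
- stop_face (a point): fixed: middle of the blue end stop's face, at y = -55 mm from vee_seat and level with it; the face looks to +y and is 56 mm wide, from 49 mm below to 21 mm above this point. The jar's base goes flat against it.
- clamp (a joint): angle of the red clamp arm, rad: 0 = level, reaching over the vee to -x; positive = opened up and back towards +x; starts 1.75 to 2.0 (upright, leaning back), goes down to -0.3. Hinge friction of 1.3 N m holds it wherever it is left; moving it takes 5 to 8 N at the handle.
- clamp_handle (a point): middle of the clamp's yellow handle: a round bar 14 mm across, 180 mm from the hinge axis, sticking out from the arm's end along -y of vee_seat, bare for 78 mm from the arm's side; this point is 45 mm from the arm's middle plane (y = -45 of vee_seat). The bar may turn within a pinch as the arm swings.
- clamp_hinge (a point): fixed: middle of the clamp's hinge axis (along y of vee_seat), at x +75, y 0, z +58 mm from vee_seat, between two metal cheeks 44 mm wide over all with tops 13 mm above it.
- pad_screw (a point): point on the arm's middle line 75 mm from the hinge. Under it a rubber pad, 24 mm across, on a spindle screwed to an unknown height: it meets the seated jar at clamp -0.15 to +0.2, to be felt. The pad is sprung: 2 N at touch, then 5 N more per mm, 6 mm at most. Pressed straight down, the handle feels like 5 to 6 N (swinging) plus 0.42 x the pad's force: 11 N leaves 12 N on the jar.
- label_roll: bystander: paper roll of labels (64 mm across, 30 high, hole 26) standing on the jig's base plate behind the clamp post; leave it; origin at its underside
- spare_lid: bystander: spare blue lid (52 mm across, 14 high) lying on the jig's base plate behind the clamp post; leave it; origin at its underside
- full_jar: bystander: upright green glass jar with blue lid, 66 mm across, 115 high; leave it; origin at its underside
- tall_jar: bystander: upright amber jar with blue lid, 72 mm across, 140 high; leave it; origin at its underside
- bowl: bystander: white bowl, 124 mm across, 50 high; leave it; origin at its underside
- salt: bystander: white salt shaker with steel cap, 44 mm across, 85 high; leave it; origin at its underside
- spoon: bystander: wooden spoon lying at the back; leave it; origin at its underside
Not all that is in view belongs to the job. What is shaped like the part that bears jar_center but pink is not meant.

How it is judged:
By the outcome, as a careful person would: the job done as asked, in the order asked, and still so for the second after the job is handed in, with the robot touching nothing.
It also fails if it takes over 72 s, if anything falls off the work surface, if the arm or the gripper's body presses on something with over 40 N, if the wrist force passes 120 N, or if a joint passes its speed limit or range.

ROBOT

A 6-joint arm with a two-finger parallel gripper is mounted at the origin on the work surface. World frame = base frame: x ahead of the robot, y to its left, z up, the work surface at z = 0. Lengths are in m, angles in rad, forces in N, time in s.
With the tool pointing down it reaches from about 0.35 to 0.775 m from the base axis. Payload 5.5 kg.
Tool frame: the origin (TCP) lies at the very end of the fingers, on their centre line; the grasp point (between the pads) lies behind it (pinch_z is the z of the grasp point in the tool frame, in m); z points along the fingers, y is the line along which they close (so a half turn about z gives the same grasp; the last joint's range is limited). The gripper opens to 85 mm and grips with 20 to 120 N. Pads are 22 mm wide; open, the fingers measure 114 mm over their backs; the gripper's body (76 mm by 85 mm) begins 54 mm behind the grasp point. The pads swing forward as they close: fully open they stand 13 mm farther back than shut.
Start: joints at [1.186, 0.313, 0.046, 1.304, 0, 1.431], TCP at [0.139, 0.558, 0.231] pointing down, gripper open.
Joint ranges: [-2.76, 2.76], [-0.86, 1.69], [-1.03, 1.26], [-2.2, 2.34], [-1.47, 1.5], [-3.14, 3.14]. Speed limits (rad/s): [2.57, 2.57, 3.14, 3.14, 3.14, 3.14].

INTERFACE

Orientations are given as a unit quaternion [x, y, z, w].
In Python, from bench import get_obs, grab_frame, camera_params, sign_off, pinch_z gives the robot as it stands. The module is installed in compiled form; this text tells all that it offers.
- The arm moves only by the shell command python3 -m crank 'ROWS' [FORCE]. ROWS is a JSON object of lists of equal length, an entry for each row: "hand": the opening, from -1 (shut) to 1 (fully open), so that 0 is half open; "dp": the shift along the world's x, y, z normalised to -1 to 1, where 1 is 0.025 m, a list of three; "yaw": the turn about the world's z normalised to -1 to 1, where 1 is 5 degrees. A call has 1 to 8 rows; each row shifts and turns the commanded pose from where the row before left it; what a row does not reach is not made up. A row lasts 1/10 s, in which the tool goes at most 50 mm and 8.59 degrees, less where a joint would pass 70% of its speed; a pose out of reach is approached as far as the arm can. A call with a number of a shift or a turn outside -1 to 1 is refused whole. A call with a gripper value outside its range is refused whole. The fingers move at their own pace and stop on an object; FORCE is the grip in N (left out, the last holds). Time passes only in rows, so rows that do not move let the fingers close. It gives the time, the measured TCP pose, the force, the opening and the grip force at its end, in the units of the state.
- get_obs(): the state, without advancing time (a new reading comes with each control period).
- grab_frame(name): name is "scene" or "top" or "wrist"; returns (picture, depth): 400x640x3 uint8, red, green, blue; 400x640 float32, m along the optical axis (not along the pixel's ray), 0 where there is no reading.
- camera_params(name): a dict with "fx", "fy", "cx", "cy" (pixels), "R" (3x3) and "t" (3): a world point X has camera coordinates R X + t. Camera axes: x right, y down, z forward; pixel columns grow to the right and rows downward; lengths in m; the calibration is good to about 2 mm. A picture is of the moment at which its call begins: read the wrist's pose just before it. camera_params takes no time and is no camera call; for the wrist camera it gives the pose at the moment of the call.
- sign_off(): hands the job in; it is judged then, once.
The state is a dict: "time": time; "joint_positions": joint angles; "qd": joint speeds; "joint_torque": joint torques, N m; "ee_pos": TCP position; "ee_rot": TCP orientation; "wrist_force": force on the tool from outside, world axes, zero at the start; "torque": the same for the moment, N m; "finger_gap": opening from 0.0 (shut) to 1.0 (fully open); "grasp_force": force on a finger pad.
Only numpy, scipy, OpenCV 4.12 (cv2) and the standard library are available. Lean on these libraries where they do the work, as an engineer would, in place of code of your own. Each camera call takes 0.05 s, during which the arm holds its last target. There are 200 camera calls.

## Working session

There is one attempt and no reset: what is moved stays moved. The work goes in short steps, Python scripts to look and compute and a shell command to move; the robot and the scene stay as the last step left them, time stands still between calls to the robot, and variables do not carry over. Pictures are saved under pics/ and viewed, at most 10 in all, crops included, and the job is handed in when it is done.

```bash
ls; mkdir -p pics
python3 - <<'E'
from bench import *
import cv2,numpy as np
o=get_obs();print({k:np.round(v,3).tolist() for k,v in o.items()},pinch_z)
a,d=grab_frame("scene");b,e=grab_frame("top")
np.savez("f0.npz",a=a,d=d,b=b,e=e)
cv2.imwrite("pics/scene0.png",a[:,:,::-1]);cv2.imwrite("pics/top0.png",b[:,:,::-1])
for n in("scene","top"):print({k:np.round(v,4).tolist() for k,v in camera_params(n).items()})
E
```

```text
pics
{'time': 0.0, 'joint_positions': [1.186, 0.314, 0.045, 1.304, -0.0, 1.431], 'qd': [0.0, -0.0, -0.001, -0.0, 0.001, -0.0], 'joint_torque': [-0.0, -48.062, 29.854, 0.019, 0.0, 0.0], 'ee_pos': [0.139, 0.557, 0.23], 'ee_rot': [0.122, 0.993, -0.001, -0.0], 'wrist_force': [-0.376, -1.141, 0.034], 'torque': [0.031, 0.013, -0.029], 'grasp_force': 0.0, 'finger_gap': 1.005} -0.0187
{'fx': 488.5792, 'fy': 488.5792, 'cx': 309.6252, 'cy': 198.1273, 'R': [[-0.6649, 0.7469, -0.0083], [0.4449, 0.3872, -0.8075], [-0.5999, -0.5407, -0.5897]], 't': [0.387, -0.1647, 1.7972]}
{'fx': 436.0639, 'fy': 436.0639, 'cx': 321.3611, 'cy': 187.4555, 'R': [[-0.022, -0.9996, -0.02], [-0.9981, 0.0231, -0.057], [0.0574, 0.0187, -0.9982]], 't': [0.0189, 0.5658, 1.217]}
```

View pics/scene0.png

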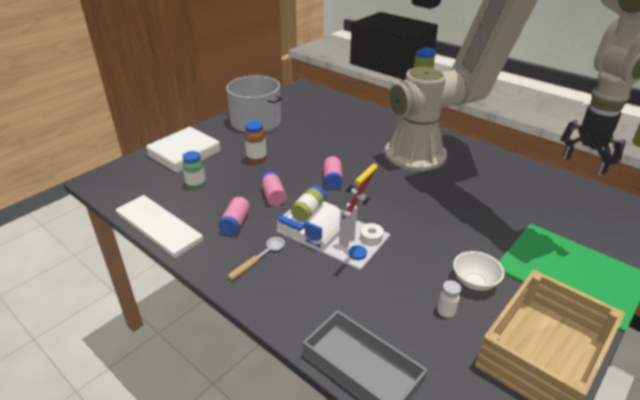

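View pics/top0.png

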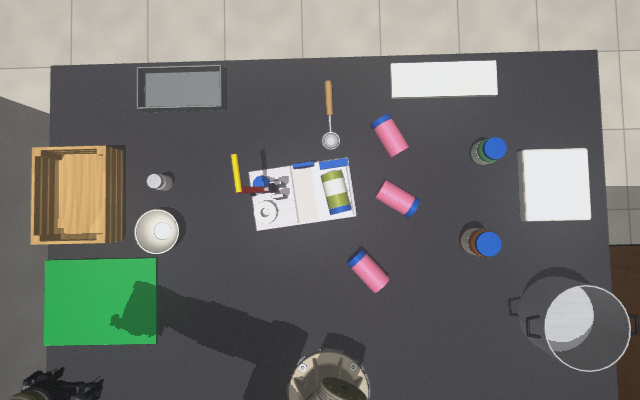

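The scene view shows the jig at about (330,225), with the green jar at (310,204) on its deck. In the top view the jig spans x 250–355 and the jar is at (336,192) with its lid at the bottom, towards the robot. The candidates are the green jar at (336,192) and three pink decoys at (390,135), (398,198) and (368,270). Only the green one with the white band on the deck fits. I'll confirm that in an enlarged crop.

Run:
```python
import cv2,numpy as np
f=np.load("f0.npz");b=f["b"]
c=cv2.resize(b[145:240,225:365],None,fx=5.6,fy=5.6,interpolation=cv2.INTER_CUBIC)
cv2.imwrite("pics/crop_top.png",c[:,:,::-1])
```

```text
(no output)
```

View pics/crop_top.png

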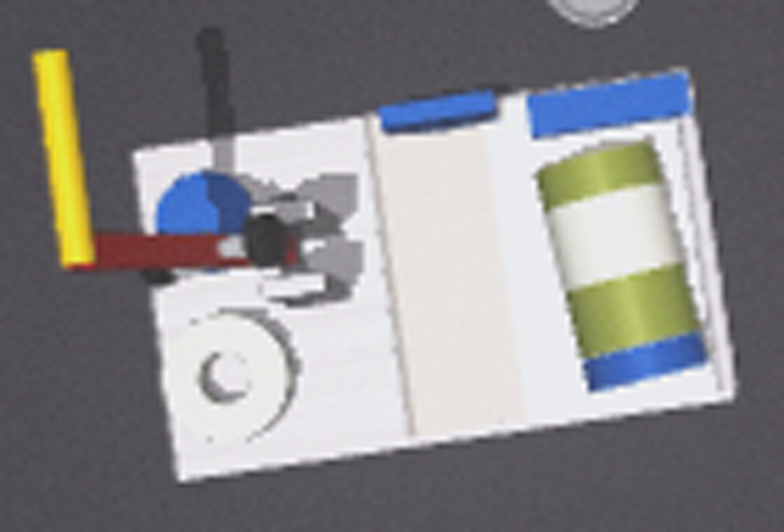

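The crop confirms it: the green jar with the white band lies on the deck with its blue lid at (645,362) in the crop. The vee edge line runs from (490,130) to (523,425), the stop is at (440,110), the guide at (610,105), and the yellow handle at (62,155).

```bash
cat > h.py <<'E'
import numpy as np,cv2
from bench import *
def ray(n,uv,z,P=None):
    P=P or camera_params(n);R,t=np.array(P["R"]),np.array(P["t"])
    d=R.T@np.array([(uv[0]-P["cx"])/P["fx"],(uv[1]-P["cy"])/P["fy"],1]);c=-R.T@t
    return c+d*(z-c[2])/d[2]
def proj(n,X):
    P=camera_params(n);q=np.array(P["R"])@X+P["t"];return np.array([P["fx"]*q[0]/q[2]+P["cx"],P["fy"]*q[1]/q[2]+P["cy"]])
def cloud(n,d,m):
    P=camera_params(n);v,u=np.nonzero(m&(d>0));z=d[v,u]
    q=np.c_[(u-P["cx"])/P["fx"]*z,(v-P["cy"])/P["fy"]*z,z];return (q-P["t"])@np.array(P["R"])
E
python3 - <<'E'
from h import *
from scipy.optimize import least_squares
f=np.load("f0.npz")
cp=lambda x,y:np.array([225+(x+.5)/5.6-.5,145+(y+.5)/5.6-.5])
# (x,y,z in vee_edge frame mm, crop px)
C=[(-105,95,7,735,398),(-105,-65,7,687,70),(0,95,0,523,425),(0,-55,0,487,128),(48,-55,44,380,130),(-8,-55,44,496,115)]
def W(p,q): 
    c,s=np.cos(p[2]),np.sin(p[2]);return np.array([p[0]+c*q[0]-s*q[1],p[1]+s*q[0]+c*q[1],q[2]])
r=lambda p:np.ravel([proj("top",W(p,np.array([x,y,z+34])/1e3))-cp(a,b) for x,y,z,a,b in C])
s=least_squares(r,[.55,.0,1.6],loss="soft_l1");p=s.x;print("edge",p,np.round(r(p).reshape(-1,2),1).tolist())
seat=W(p,[.02,0,.057]);print("seat",seat)
hs=cv2.cvtColor(f["b"],cv2.COLOR_RGB2HSV);g=np.zeros(hs.shape[:2],bool);g[145:240,225:365]=1
m=g&(hs[...,0]>28)&(hs[...,0]<50)&(hs[...,1]>90)&(hs[...,2]>60)
v,u=np.nonzero(m);rect=cv2.minAreaRect(np.c_[u,v].astype(np.float32));bx=cv2.boxPoints(rect)
Q=np.array([ray("top",k,.064) for k in bx]);print("green rect",np.round(Q,4).tolist())
Rz=np.array([[np.cos(p[2]),np.sin(p[2])],[-np.sin(p[2]),np.cos(p[2])]])
print("in seat frame",np.round((Q[:,:2]-seat[:2])@Rz.T,4).tolist())
for n,k,dd in(("top","b","e"),("scene","a","d")):
    hs=cv2.cvtColor(f[k],cv2.COLOR_RGB2HSV);g=np.zeros(hs.shape[:2],bool)
    if n=="top":g[145:240,225:365]=1
    else:g[150:270,260:400]=1
    for nm,lo,hi in(("yel",22,33),("green",33,50)):
        m=g&(hs[...,0]>=lo)&(hs[...,0]<hi)&(hs[...,1]>(170 if nm=="yel" else 90))
        c=cloud(n,f[dd],m);print(n,nm,len(c),np.median(c,0).round(4),np.percentile(c,[3,97],axis=0).round(4).tolist())
for x,y,z,_,_ in C:print(proj("scene",W(p,np.array([x,y,z+34])/1e3)).round(),end="")
E
```

```text
edge [0.56799136 0.0275841  1.68601797] [[-0.0, -0.4], [0.4, 1.0], [0.2, -0.1], [-0.7, -0.3], [0.1, 0.1], [-0.1, -0.1]]
seat [0.56569202 0.04745149 0.057     ]
green rect [[0.5601, 0.2626, 0.064], [0.6608, 0.2455, 0.064], [0.6006, -0.081, 0.064], [0.501, -0.0626, 0.064]]
in seat frame [[0.2143, -0.0192], [0.1858, -0.1172], [-0.1316, -0.02], [-0.1019, 0.0769]]
top yel 218 [0.587  0.1895 0.2879] [[0.5489, 0.1813, 0.2844], [0.6272, 0.1985, 0.2917]]
top green 373 [ 0.5361 -0.0309  0.0891] [[0.5121, -0.0604, 0.0751], [0.6021, -0.0, 0.0957]]
scene yel 101 [0.593  0.1945 0.2872] [[0.5556, 0.1875, 0.2825], [0.6301, 0.2005, 0.2906]]
scene green 60 [ 0.5313 -0.0214  0.0839] [[0.5136, -0.0523, 0.0595], [0.6058, 0.0028, 0.095]]
[309. 193.][277. 219.][337. 206.][309. 233.][323. 227.][306. 220.]
```

```bash
cat >> h.py <<'E'
YAW=1.686018;EX=np.array([np.cos(YAW),np.sin(YAW)]);EY=np.array([-EX[1],EX[0]]);SEAT=np.array([.56569,.04745,.057])
def S(X): d=np.asarray(X)[:3]-SEAT;return np.round([d[:2]@EX*1e3,d[:2]@EY*1e3,d[2]*1e3],1)
def Wd(x,y,z): return np.round(np.r_[SEAT[:2]+EX*x/1e3+EY*y/1e3,SEAT[2]+z/1e3],4)
E
python3 - <<'E'
from h import *
f=np.load("f0.npz")
cp=lambda x,y:np.array([225+(x+.5)/5.6-.5,145+(y+.5)/5.6-.5])
for k in((540,170),(652,140),(592,390),(707,360)):print("jar corner",S(ray("top",cp(*k),.064)))
hs=cv2.cvtColor(f["b"],cv2.COLOR_RGB2HSV);m=np.zeros(hs.shape[:2],bool);m[165:220,300:365]=1
m&=(hs[...,0]>28)&(hs[...,0]<50)&(hs[...,1]>90)
v,u=np.nonzero(m);bx=cv2.boxPoints(cv2.minAreaRect(np.c_[u,v].astype(np.float32)))
for k in bx:print("green",S(ray("top",k,.07)))
c=cloud("top",f["e"],m);print(S(np.median(c,0)),c[:,2].max())
print("cheek",S(ray("top",cp(358,185),.128)),S(ray("top",cp(358,285),.128)))
print("vee far",S(ray("top",cp(375,250),.05)))
print("handle",S([.587,.1895,.281]),S([.593,.1945,.281]))
print("push start",Wd(-125,28,-11),"pink",ray("top",(377,190),.03),S(ray("top",(377,190),.03)))
E
```

```text
jar corner [-45.4 -26.7   7. ]
jar corner [-101.3  -33.7    7. ]
jar corner [-55.7  82.5   7. ]
jar corner [-112.8   75.7    7. ]
green [-44.  -26.6  13. ]
green [-98.9 -32.5  13. ]
green [-108.5   59.6   13. ]
green [-53.9  65.4  13. ]
[-74.5  38.5  32. ] 0.09788329194208102
cheek [ 38.  -25.9  71. ] [44.1 19.8 71. ]
vee far [40.5 -0.1 -7. ]
handle [138.7 -37.5 224. ] [142.9 -44.  224. ]
push start [ 0.5522 -0.0799  0.046 ] pink [ 0.5545802  -0.14910635  0.03      ] [-194.    33.6  -27. ]
```

```bash
python3 -m crank '{"hand":[0,0,0,0,0,0,0,0],"dp":[[0.62,-0.95,0],[0.62,-0.95,0],[0.62,-0.95,0],[0.62,-0.95,0],[0.62,-0.95,0],[0.62,-0.95,0],[0.62,-0.95,0],[0.62,-0.95,0]],"yaw":[-1,-1,-1,-1,-1,-1,-1,-1]}' 20
python3 -m crank '{"hand":[0,0,0,0,0,0,0,0],"dp":[[0.62,-0.95,0],[0.62,-0.95,0],[0.62,-0.95,0],[0.62,-0.95,0],[0.62,-0.95,0],[0.62,-0.95,0],[0.62,-0.95,0],[0.62,-0.95,0]],"yaw":[-1,-1,-1,-1,-1,-0.9,0,0]}'
python3 -m crank '{"hand":[0,0,0,0,0,0,0,0],"dp":[[0.62,-0.95,0],[0.62,-0.95,0],[0.62,-0.95,0],[0.62,-0.95,0],[0.62,-0.95,0],[0.62,-0.95,0],[0.62,-0.95,0],[0.62,-0.95,0]],"yaw":[0,0,0,0,0,0,0,0]}'
python3 -m crank '{"hand":[0,0,0,0],"dp":[[0.62,-0.95,0],[0.62,-0.95,0],[0.62,-0.95,0],[0,0,0]],"yaw":[0,0,0,0]}'
```

```text
time: 0.9
ee_pos: [0.2636, 0.3667, 0.231]
ee_rot: [0.456, 0.89, -0.0, -0.0]
wrist_force: [0.8, 0.1, 1.0]
finger_gap: 0.502
grasp_force: 0.0
time: 1.7
ee_pos: [0.3876, 0.1768, 0.231]
ee_rot: [0.666, 0.746, -0.0, -0.0]
wrist_force: [0.4, 0.8, 0.9]
finger_gap: 0.503
grasp_force: 0.0
time: 2.5
ee_pos: [0.5116, -0.0131, 0.2309]
ee_rot: [0.666, 0.746, -0.0, -0.0]
wrist_force: [0.1, 1.1, 0.3]
finger_gap: 0.5
grasp_force: 0.0
time: 2.9
ee_pos: [0.5593, -0.0861, 0.2303]
ee_rot: [0.667, 0.745, -0.0, 0.0]
wrist_force: [0.9, 0.6, 0.4]
finger_gap: 0.499
grasp_force: 0.0
```

```bash
python3 -m crank '{"hand":[0,0,0,0],"dp":[[0,0,-0.9],[0,0,-0.9],[0,0,-0.9],[0,0,-0.9]],"yaw":[0,0,0,0]}'
python3 - <<'E'
from h import *
o=get_obs();print(S(o["ee_pos"]))
a,d=grab_frame("wrist");cv2.imwrite("pics/w1.png",a[:,:,::-1])
hs=cv2.cvtColor(a,cv2.COLOR_RGB2HSV);m=(hs[...,0]>28)&(hs[...,0]<50)&(hs[...,1]>90)
c=cloud("wrist",d,m);s=np.array([S(k) for k in c]);print(len(s),np.percentile(s,[2,50,98],axis=0))
E
```

```text
time: 3.3
ee_pos: [0.5571, -0.0826, 0.1402]
ee_rot: [0.666, 0.746, -0.0, -0.0]
wrist_force: [0.4, -0.3, -0.2]
finger_gap: 0.496
grasp_force: 0.0
[-128.2   23.5   83.2]
6362 [[-102.8  -26.    18.5]
 [ -75.3   38.3   29.5]
 [ -50.2   62.9   32.6]]
```

View pics/w1.png

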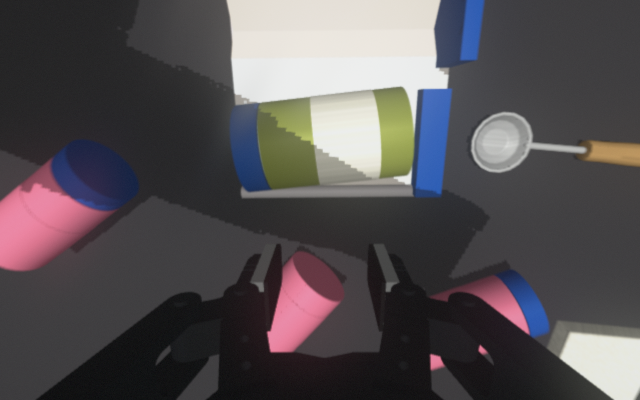

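The wrist view shows the jar at (325,140), with the fingers at (265,275) and (385,275), outside the bead and well clear of the jar. Next I go down and push forward slowly.

```bash
python3 -m crank '{"hand":[0,0,0,0,0],"dp":[[0,0,-0.92],[0,0,-0.92],[0,0,-0.92],[0,0,-0.92],[0,0,0]],"yaw":[0,0,0,0,0]}'
python3 -m crank '{"hand":[0,0,0,0,0,0,0,0],"dp":[[-0.01,0.08,0],[-0.01,0.08,0],[-0.01,0.08,0],[-0.01,0.08,0],[-0.01,0.08,0],[-0.01,0.08,0],[-0.01,0.08,0],[-0.01,0.08,0]],"yaw":[0,0,0,0,0,0,0,0]}'
python3 -c "
from h import *;print(S(get_obs()['ee_pos']))"
```

```text
time: 3.85
ee_pos: [0.555, -0.0821, 0.0467]
ee_rot: [0.666, 0.746, -0.001, -0.003]
wrist_force: [-1.9, 0.3, 0.4]
finger_gap: 0.498
grasp_force: 0.0
time: 4.65
ee_pos: [0.5558, -0.0672, 0.0493]
ee_rot: [0.666, 0.746, 0.0, 0.0]
wrist_force: [-0.4, 0.0, -0.1]
finger_gap: 0.496
grasp_force: 0.0
[-112.7   23.    -7.7]
```

```bash
cat > jar.py <<'E'
from h import *
import sys
def jar(n="wrist"):
    o=get_obs();a,d=grab_frame(n)
    if len(sys.argv)>1:cv2.imwrite("pics/%s.png"%sys.argv[1],a[:,:,::-1])
    hs=cv2.cvtColor(a,cv2.COLOR_RGB2HSV);m=(hs[...,0]>28)&(hs[...,0]<50)&(hs[...,1]>90)
    c=cloud(n,d,m);s=(c-SEAT)*1e3;s=np.c_[s[:,:2]@EX,s[:,:2]@EY,s[:,2]]
    s=s[(abs(s[:,1])<90)&(abs(s[:,0])<125)&(s[:,2]>0)&(s[:,2]<45)]
    top=s[s[:,2]>np.percentile(s[:,2],98)-3]
    print("tcp",S(o["ee_pos"]),"F",np.round(o["wrist_force"],1),"jar pts",len(s),np.percentile(s,[2,50,98],axis=0).round(1).tolist(),"ridge",np.median(top,0).round(1),"t",o["time"])
jar()
E
python3 jar.py
```

```text
tcp [-112.7   23.    -7.7] F [-0.4  0.  -0.1] jar pts 19983 [[-91.1, -27.6, 21.4], [-63.2, 36.1, 33.4], [-39.5, 62.8, 36.3]] ridge [-67.2  36.9  35. ] t 4.65
```

```bash
python3 -m crank '{"hand":[0,0,0,0,0,0,0,0],"dp":[[-0.01,0.08,0],[-0.01,0.08,0],[-0.01,0.08,0],[-0.01,0.08,0],[-0.01,0.08,0],[-0.01,0.08,0],[-0.01,0.08,0],[-0.01,0.08,0]],"yaw":[0,0,0,0,0,0,0,0]}'; python3 jar.py
```

```text
time: 5.5
ee_pos: [0.5539, -0.0512, 0.0493]
ee_rot: [0.666, 0.746, 0.0, 0.0]
wrist_force: [-0.2, -1.0, -0.0]
finger_gap: 0.504
grasp_force: 0.0
tcp [-96.6  23.1  -7.7] F [-0.2 -1.  -0. ] jar pts 20875 [[-74.9, -25.9, 19.8], [-46.4, 38.4, 33.2], [-22.8, 64.9, 36.3]] ridge [-51.3  38.5  35. ] t 5.5
```

```bash
python3 -m crank '{"hand":[0,0,0,0,0,0,0,0],"dp":[[-0.01,0.08,0],[-0.01,0.08,0],[-0.01,0.08,0],[-0.01,0.08,0],[-0.01,0.08,0],[-0.01,0.08,0],[-0.01,0.08,0],[-0.01,0.08,0]],"yaw":[0,0,0,0,0,0,0,0]}'; python3 jar.py
python3 -m crank '{"hand":[0,0,0,0,0,0,0,0],"dp":[[-0.01,0.06,0],[-0.01,0.06,0],[-0.01,0.06,0],[-0.01,0.06,0],[-0.01,0.06,0],[-0.01,0.06,0],[-0.01,0.06,0],[-0.01,0.06,0]],"yaw":[0,0,0,0,0,0,0,0]}'; python3 jar.py
```

```text
time: 6.35
ee_pos: [0.5519, -0.0352, 0.0493]
ee_rot: [0.666, 0.746, 0.0, 0.0]
wrist_force: [-0.7, -0.4, 0.1]
finger_gap: 0.493
grasp_force: 0.0
tcp [-80.5  23.2  -7.7] F [-0.7 -0.4  0.1] jar pts 21284 [[-58.8, -24.3, 18.8], [-29.9, 40.4, 33.1], [-6.7, 66.4, 36.3]] ridge [-35.3  40.   35. ] t 6.35
time: 7.2
ee_pos: [0.5499, -0.0232, 0.0493]
ee_rot: [0.666, 0.746, 0.0, 0.0]
wrist_force: [-1.1, 0.1, -0.0]
finger_gap: 0.499
grasp_force: 0.0
tcp [-68.4  23.8  -7.7] F [-1.1  0.1 -0. ] jar pts 21406 [[-46.8, -23.1, 18.5], [-17.9, 41.7, 33.1], [5.4, 67.7, 36.3]] ridge [-23.4  41.2  35. ] t 7.2
```

```bash
python3 -m crank '{"hand":[0,0,0,0,0,0,0,0],"dp":[[-0.01,0.04,0],[-0.01,0.04,0],[-0.01,0.04,0],[-0.01,0.04,0],[-0.01,0.04,0],[-0.01,0.04,0],[0,0,0],[0,0,0]],"yaw":[0,0,0,0,0,0,0,0]}'; python3 jar.py
python3 -m crank '{"hand":[0,0,0,0,0,0,0,0],"dp":[[0,0,0],[0,0,0],[0,0,0],[0,0,0],[0,0,0],[0,0,0],[0,0,0],[0,0,0]],"yaw":[0,0,0,0,0,0,0,0]}'; python3 jar.py w2
```

```text
time: 8.05
ee_pos: [0.5484, -0.0173, 0.0493]
ee_rot: [0.666, 0.746, 0.0, 0.0]
wrist_force: [0.0, -0.6, -0.4]
finger_gap: 0.501
grasp_force: 0.0
tcp [-62.4  24.6  -7.7] F [ 0.  -0.6 -0.4] jar pts 21267 [[-24.7, -21.6, 12.5], [2.5, 43.9, 26.4], [25.0, 68.9, 29.5]] ridge [-0.7 43.9 28.1] t 8.05
time: 8.9
ee_pos: [0.5484, -0.0173, 0.0493]
ee_rot: [0.666, 0.746, 0.0, 0.0]
wrist_force: [-1.1, -0.4, -0.3]
finger_gap: 0.499
grasp_force: 0.0
tcp [-62.4  24.6  -7.7] F [-1.1 -0.4 -0.3] jar pts 21268 [[-24.7, -21.6, 12.4], [2.5, 43.9, 26.4], [25.0, 68.9, 29.5]] ridge [-0.7 43.7 28.1] t 8.9
```

```bash
python3 -m crank '{"hand":[0,0,0,0,-1,-1,-1,-1],"dp":[[0,0,1],[0,0,1],[0,0,1],[0,0,1],[-0.95,0.51,0],[-0.95,0.51,0],[-0.95,0.51,0],[-0.95,0.51,0]],"yaw":[0,0,0,0,0,0,0,0]}'
python3 -m crank '{"hand":[-1,-1],"dp":[[0,0,0],[0,0,0]],"yaw":[0,0]}'; python3 jar.py
```

```text
time: 9.75
ee_pos: [0.4524, 0.034, 0.1494]
ee_rot: [0.666, 0.746, 0.0, 0.0]
wrist_force: [-0.2, -0.5, 0.4]
finger_gap: -0.001
grasp_force: 0.0
time: 9.95
ee_pos: [0.4536, 0.0338, 0.1497]
ee_rot: [0.666, 0.746, 0.0, 0.001]
wrist_force: [1.2, -0.3, 0.6]
finger_gap: 0.003
grasp_force: 0.0
tcp [ -0.7 112.9  92.7] F [ 1.2 -0.3  0.6] jar pts 5031 [[-21.5, -22.2, 8.1], [7.1, 44.3, 25.8], [26.4, 68.1, 29.5]] ridge [-0.9 43.4 28.2] t 9.95
```

```bash
python3 -c "
from h import *;print(S(get_obs()['ee_pos']))
f,d=grab_frame('wrist');cv2.imwrite('pics/w3.png',f[:,:,::-1])"
```

```text
[ -1.1 112.3  92.7]
```

View pics/w3.png

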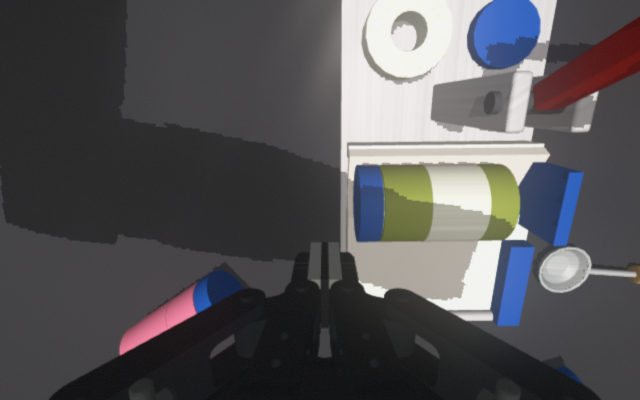

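The jar lies in the vee, centred at (437,203) with its lid end at column 355. The shut fingers at (325,265) are just beyond the lid. Next I lower them and push.

```bash
python3 -m crank '{"hand":[-1,-1,-1,-1,-1],"dp":[[0,0,-1],[0,0,-1],[0,0,-1],[0,0,-1],[0,0,-0.05]],"yaw":[0,0,0,0,0]}'
python3 -m crank '{"hand":[-1,-1,-1,-1,-1,-1,-1,-1],"dp":[[0.08,0.01,0],[0.08,0.01,0],[0.08,0.01,0],[0.08,0.01,0],[0.08,0.01,0],[0.08,0.01,0],[0.08,0.01,0],[0.08,0.01,0]],"yaw":[0,0,0,0,0,0,0,0]}'; python3 jar.py
```

```text
time: 10.55
ee_pos: [0.4517, 0.0334, 0.0453]
ee_rot: [0.666, 0.746, -0.002, -0.002]
wrist_force: [-0.8, -1.1, -0.3]
finger_gap: 0.004
grasp_force: 0.0
time: 11.35
ee_pos: [0.4694, 0.0357, 0.0483]
ee_rot: [0.666, 0.746, -0.0, 0.0]
wrist_force: [-1.8, -0.8, 4.1]
finger_gap: -0.002
grasp_force: 2.0
tcp [-0.6 97.  -8.7] F [-1.8 -0.8  4.1] jar pts 13510 [[-13.2, -25.8, 5.5], [14.1, 36.9, 24.4], [27.7, 64.1, 29.4]] ridge [ 2.7 34.2 28.1] t 11.35
```

```bash
python3 -m crank '{"hand":[-1,-1,-1,-1],"dp":[[0.06,0.01,0],[0.06,0.01,0],[0.06,0.01,0],[0,0,0]],"yaw":[0,0,0,0]}'; python3 jar.py w4
```

```text
time: 11.8
ee_pos: [0.4743, 0.0364, 0.0482]
ee_rot: [0.666, 0.746, 0.0, 0.0]
wrist_force: [-0.9, -0.1, 4.4]
finger_gap: 0.005
grasp_force: 2.3
tcp [-0.5 92.  -8.8] F [-0.9 -0.1  4.4] jar pts 13496 [[-13.0, -30.4, 5.3], [14.1, 32.3, 24.3], [27.8, 59.6, 29.3]] ridge [ 2.9 29.6 28.1] t 11.8
```

View pics/w4.png

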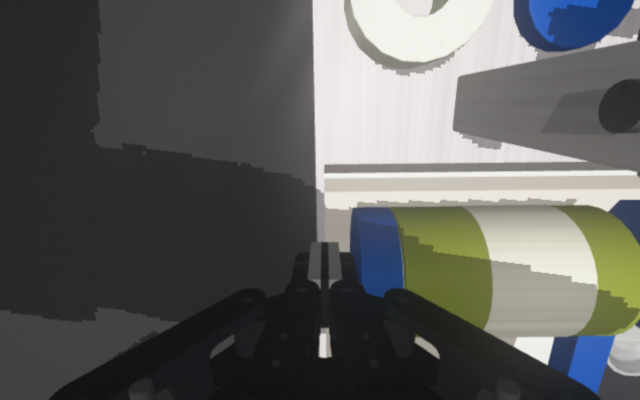

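The lid at (375,255) touches the finger, but the open-out linkage at (395,300) overhangs the lid and is probably the cause of the 4 N vertical force. I'll back off and turn the tool 90° so the linkage spreads across the vee. I need that yaw for the handle later anyway.

```bash
python3 -m crank '{"hand":[-1,-1,-1,-1,-1,-1,-1,-1],"dp":[[-0.2,-0.02,0],[-0.4,-0.05,0],[-0.4,-0.05,0.5],[0,0,1],[0,0,0.5],[0,0,0],[0,0,0],[0,0,0]],"yaw":[0,0,0,0,1,1,1,1]}'
python3 -m crank '{"hand":[-1,-1,-1,-1,-1,-1,-1,-1],"dp":[[0,0,0],[0,0,0],[0,0,0],[0,0,0],[0,0,0],[0,0,0],[0,0,0],[0,0,0]],"yaw":[1,1,1,1,1,1,1,1]}'
python3 -m crank '{"hand":[-1,-1,-1,-1,-1,-1,-1,-1],"dp":[[0,0,0],[0,0,0],[0,0,0],[0,0,0],[0,0,0],[0,0,0],[0,0,0],[0,0,0]],"yaw":[1,1,1,1,1,1,0.06,0]}';python3 jar.py
```

```text
time: 12.65
ee_pos: [0.4477, 0.0334, 0.0978]
ee_rot: [0.525, 0.851, -0.0, -0.0]
wrist_force: [0.2, 0.5, 0.2]
finger_gap: 0.0
grasp_force: 0.0
time: 13.45
ee_pos: [0.4476, 0.0334, 0.0976]
ee_rot: [0.202, 0.979, 0.0, -0.001]
wrist_force: [0.2, 0.1, -0.2]
finger_gap: 0.002
grasp_force: 0.0
time: 14.25
ee_pos: [0.4481, 0.0334, 0.0978]
ee_rot: [-0.058, 0.998, 0.0, -0.0]
wrist_force: [0.4, -0.3, -0.3]
finger_gap: 0.002
grasp_force: 0.0
tcp [ -0.4 118.5  40.8] F [ 0.4 -0.3 -0.3] jar pts 235 [[-3.4, 46.2, 27.6], [0.2, 52.7, 28.7], [3.3, 60.4, 30.0]] ridge [ 0.2 52.7 28.7] t 14.25
```

```bash
python3 -m crank '{"hand":[-1,-1,-1,-1,-1,-1,-1],"dp":[[0,0,-0.9],[0,0,-1],[0.2,0.023,0],[0.2,0.023,0],[0.2,0.023,0],[0.2,0.023,0],[0,0,0]],"yaw":[0,0,0,0,0,0,0]}'
python3 -m crank '{"hand":[-1,-1,-1,-1,-1,-1,-1,-1],"dp":[[0.08,0.01,0],[0.08,0.01,0],[0.08,0.01,0],[0.08,0.01,0],[0.08,0.01,0],[0.08,0.01,0],[0.08,0.01,0],[0.08,0.01,0]],"yaw":[0,0,0,0,0,0,0,0]}';python3 jar.py
```

```text
time: 15.0
ee_pos: [0.4707, 0.0356, 0.0515]
ee_rot: [-0.059, 0.998, -0.0, 0.001]
wrist_force: [0.1, 0.5, 0.3]
finger_gap: 0.006
grasp_force: 0.0
time: 15.8
ee_pos: [0.4848, 0.0377, 0.0505]
ee_rot: [-0.059, 0.998, 0.0, -0.0]
wrist_force: [-0.5, 0.1, -0.2]
finger_gap: 0.002
grasp_force: 0.4Traceback (most recent call last):
  File "jar.py", line 11, in <module>
    jar()
    ~~~^^
  File "jar.py", line 9, in jar
    top=s[s[:,2]>np.percentile(s[:,2],98)-3]
                 ~~~~~~~~~~~~~^^^^^^^^^^^
    return _quantile_unchecked(
        a, q, axis, out, overwrite_input, method, keepdims, weights)
    return _ureduce(a,
                    func=_quantile_ureduce_func,
    ...<5 lines>...
                    overwrite_input=overwrite_input,
                    method=method)
    r = func(a, **kwargs)
    result = _quantile(arr,
                       quantiles=q,
    ...<2 lines>...
                       out=out,
                       weights=wgt)
    slices_having_nans = np.isnan(arr[-1, ...])
                                  ~~~^^^^^^^^^
IndexError: index -1 is out of bounds for axis 0 with size 0
```

```bash
python3 -m crank '{"hand":[-1,-1,-1,-1,-1],"dp":[[0.08,0.01,0],[0.08,0.01,0],[0.08,0.01,0],[0.08,0.01,0],[0.08,0.01,0]],"yaw":[0,0,0,0,0]}'
python3 -m crank '{"hand":[-1,-1,-1],"dp":[[0.04,0.005,0],[0.04,0.005,0],[0.04,0.005,0]],"yaw":[0,0,0]}'; python3 -c "
from h import *;print(S(get_obs()['ee_pos']))"
```

```text
time: 16.35
ee_pos: [0.4951, 0.0389, 0.0506]
ee_rot: [-0.059, 0.998, 0.0, -0.0]
wrist_force: [-0.6, 0.2, -0.4]
finger_gap: -0.003
grasp_force: 0.4
time: 16.65
ee_pos: [0.4979, 0.0393, 0.0506]
ee_rot: [-0.059, 0.998, 0.0, -0.0]
wrist_force: [-0.9, -0.0, 0.0]
finger_gap: -0.002
grasp_force: 0.4
[-0.3 68.3 -6.4]
```

```bash
for i in 1; do python3 -m crank '{"hand":[-1,-1],"dp":[[0.04,0.005,0],[0.04,0.005,0]],"yaw":[0,0]}'; done
python3 -m crank '{"hand":[-1],"dp":[[0.03,0.003,0]],"yaw":[0]}'
python3 -m crank '{"hand":[-1],"dp":[[0.03,0.003,0]],"yaw":[0]}'
```

```text
time: 16.85
ee_pos: [0.4999, 0.0396, 0.0506]
ee_rot: [-0.059, 0.998, 0.0, 0.0]
wrist_force: [-0.4, -0.2, -0.1]
finger_gap: -0.002
grasp_force: 0.4
time: 16.95
ee_pos: [0.5007, 0.0397, 0.0506]
ee_rot: [-0.059, 0.998, 0.0, 0.0]
wrist_force: [-0.6, -1.4, -0.7]
finger_gap: 0.001
grasp_force: 0.4
time: 17.05
ee_pos: [0.5014, 0.0397, 0.0506]
ee_rot: [-0.059, 0.998, 0.0, -0.0]
wrist_force: [-1.8, 0.3, 0.2]
finger_gap: 0.001
grasp_force: 0.4
```

```bash
python3 -m crank '{"hand":[-1,-1],"dp":[[0.02,0.002,0],[0.02,0.002,0]],"yaw":[0,0]}' | grep -E "pos|wrist"
python3 -m crank '{"hand":[-1,-1],"dp":[[0.02,0.002,0],[0.02,0.002,0]],"yaw":[0,0]}' | grep -E "pos|wrist"
python3 -c "
from h import *;print(S(get_obs()['ee_pos']))
f,d=grab_frame('wrist');cv2.imwrite('pics/w5.png',f[:,:,::-1])"
```

```text
ee_pos: [0.5024, 0.0398, 0.0506]
wrist_force: [-0.4, -0.5, -0.8]
ee_pos: [0.5032, 0.04, 0.0506]
wrist_force: [-1.8, 0.4, 0.9]
[-0.2 62.9 -6.4]
```

View pics/w5.png

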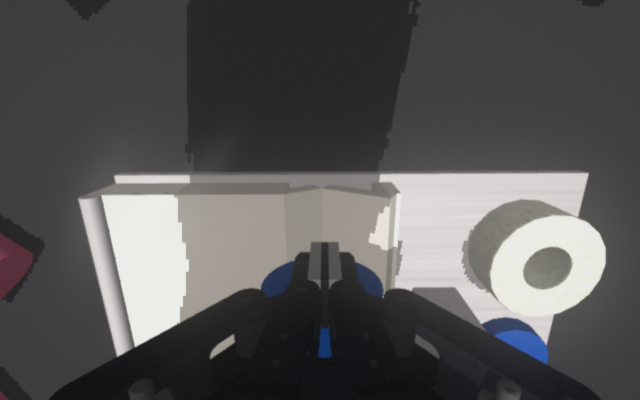

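The wrist view shows the shut fingers against the blue lid at (320,275), with nothing in the way. The stop has not been felt yet, so I keep creeping forward.

```bash
python3 -m crank '{"hand":[-1,-1],"dp":[[0.02,0.002,0],[0.02,0.002,0]],"yaw":[0,0]}' | grep -E "pos|wrist"
python3 -m crank '{"hand":[-1,-1],"dp":[[0.02,0.002,0],[0.02,0.002,0]],"yaw":[0,0]}' | grep -E "pos|wrist"
python3 -m crank '{"hand":[-1,-1],"dp":[[0.02,0.002,0],[0.02,0.002,0]],"yaw":[0,0]}' | grep -E "pos|wrist"
```

```text
ee_pos: [0.5032, 0.04, 0.0504]
wrist_force: [-4.9, -0.9, 1.7]
ee_pos: [0.5031, 0.0401, 0.0501]
wrist_force: [-7.7, -1.0, 4.0]
ee_pos: [0.5031, 0.0401, 0.0499]
wrist_force: [-10.6, -1.5, 5.4]
```

The stop was felt: the TCP no longer advances and the force rises to 10.6 N, so the base is home. I back off, lift, and go above the handle.

```bash
python3 -m crank '{"hand":[-1,-1,-1,-1,-1,-1,-1,-1],"dp":[[-0.1,-0.01,0],[-0.2,-0.02,0],[-0.3,-0.03,0],[0,0,1],[0,0,1],[0,0,1],[0,0,1],[0,0,1]],"yaw":[0,0,0,0,0,0,0,0]}' | grep -E "pos|wrist"
python3 jar.py w6
python3 -m crank '{"hand":[0,0,0,0,0,0,0,0],"dp":[[0,0,1],[0,0,1],[0,0,1],[0,0,1],[0,0,1],[0,0,1],[0,0,0.5],[0,0,0]],"yaw":[0,0,0,0,0,0,0,0]}' 25 | grep -E "pos|wrist"
python3 -m crank '{"hand":[0,0,0,0,0,0,0,0],"dp":[[0.54,0.77,0],[0.54,0.77,0],[0.54,0.77,0],[0.54,0.77,0],[0.54,0.77,0],[0.54,0.77,0],[0.54,0.77,0],[0.54,0.77,0]],"yaw":[0,0,0,0,0,0,0,0]}'
python3 - <<'E'
from h import *
o=get_obs();a,d=grab_frame("wrist");cv2.imwrite("pics/w7.png",a[:,:,::-1])
hs=cv2.cvtColor(a,cv2.COLOR_RGB2HSV);m=(hs[...,0]>=22)&(hs[...,0]<33)&(hs[...,1]>170)
c=cloud("wrist",d,m);s=np.array([S(k) for k in c[::5]]);print(S(o["ee_pos"]),len(s),np.percentile(s,[2,50,98],axis=0))
E
```

```text
ee_pos: [0.4914, 0.0387, 0.1769]
wrist_force: [0.3, 0.4, -0.0]
tcp [ -0.2  74.8 119.9] F [ 0.3  0.4 -0. ] jar pts 333 [[-28.9, -60.5, 15.2], [-1.2, 19.0, 27.5], [25.6, 30.7, 34.7]] ridge [  0.2 -53.5  33.6] t 18.9
ee_pos: [0.4924, 0.0386, 0.3401]
wrist_force: [-0.2, -0.1, 0.3]
time: 20.55
ee_pos: [0.5997, 0.1935, 0.3367]
ee_rot: [-0.059, 0.998, -0.0, -0.001]
wrist_force: [0.1, 0.2, 0.2]
finger_gap: 0.499
grasp_force: 0.0
[141.2 -50.5 279.7] 476 [[136.9  -90.8  -58.5 ]
 [142.4  -41.25 230.1 ]
 [156.5   -1.9  231.9 ]]
```

View pics/w7.png

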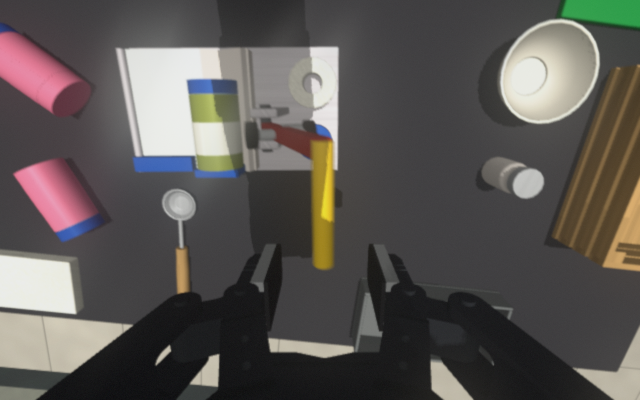

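The jar sits with its base at the stop (215,172). The yellow bar at (322,205) lies between the fingers, as planned.

```bash
python3 -m crank '{"hand":[0,0,0,0,0],"dp":[[0,0,-0.9],[0,0,-1],[0,0,-1],[0,0,0],[0,0,0]],"yaw":[0,0,0,0,0]}' | grep -E "pos|wrist"
python3 -m crank '{"hand":[-1,-1,-1,-1,-1],"dp":[[0,0,0],[0,0,0],[0,0,0],[0,0,0],[0,0,0]],"yaw":[0,0,0,0,0]}' 25; python3 -c "
from h import *;print(S(get_obs()['ee_pos']))
import numpy as np
r=180;A=np.arange(1.93,-.01,-.1);x=75-r*np.cos(A);z=58+r*np.sin(A)
for i in range(len(A)-1):
  dx,dz=(x[i+1]-x[i])/25,(z[i+1]-z[i])/25
  print(round(A[i+1],2),[round(float(EX[0]*dx),2),round(float(EX[1]*dx),2),round(float(dz),2)],x[i+1].round(),z[i+1].round())"
```

```text
ee_pos: [0.5987, 0.1925, 0.265]
wrist_force: [-0.5, -0.5, 0.2]
time: 21.6
ee_pos: [0.6002, 0.1923, 0.2671]
ee_rot: [-0.059, 0.998, -0.0, 0.002]
wrist_force: [0.4, -2.7, 6.0]
finger_gap: 0.152
grasp_force: 24.6
[140.  -51.  210.1]
1.83 [0.08, -0.68, 0.22] 121.0 232.0
1.73 [0.08, -0.7, 0.15] 104.0 236.0
1.63 [0.08, -0.71, 0.08] 86.0 238.0
1.53 [0.08, -0.71, 0.01] 68.0 238.0
1.43 [0.08, -0.71, -0.07] 50.0 236.0
1.33 [0.08, -0.7, -0.14] 32.0 233.0
1.23 [0.08, -0.68, -0.21] 15.0 228.0
1.13 [0.08, -0.66, -0.27] -2.0 221.0
1.03 [0.07, -0.63, -0.34] -18.0 212.0
0.93 [0.07, -0.59, -0.4] -33.0 202.0
0.83 [0.06, -0.55, -0.46] -46.0 191.0
0.73 [0.06, -0.5, -0.51] -59.0 178.0
0.63 [0.05, -0.45, -0.56] -70.0 164.0
0.53 [0.05, -0.39, -0.6] -80.0 149.0
0.43 [0.04, -0.33, -0.64] -89.0 133.0
0.33 [0.03, -0.27, -0.67] -95.0 116.0
0.23 [0.02, -0.2, -0.69] -100.0 99.0
0.13 [0.01, -0.13, -0.71] -103.0 81.0
0.03 [0.01, -0.06, -0.72] -105.0 63.0
```

```bash
python3 -m crank '{"hand":[-1,-1,-1,-1,-1,-1,-1,-1],"dp":[[0.04,-0.34,0.11],[0.04,-0.34,0.11],[0.04,-0.35,0.08],[0.04,-0.35,0.08],[0.04,-0.36,0.04],[0.04,-0.36,0.04],[0.04,-0.36,0.01],[0.04,-0.36,0.0]],"yaw":[0,0,0,0,0,0,0,0]}'; python3 -c "
from h import *;print(S(get_obs()['ee_pos']))"
```

```text
time: 22.4
ee_pos: [0.6085, 0.1254, 0.2796]
ee_rot: [-0.06, 0.998, 0.003, 0.003]
wrist_force: [1.1, 8.8, 9.7]
finger_gap: 0.151
grasp_force: 25.9
[ 72.5 -51.5 222.6]
```

```bash
python3 -m crank '{"hand":[-1,-1,-1,-1,-1,-1,-1,-1],"dp":[[0.04,-0.36,0.02],[0.04,-0.36,-0.01],[0.04,-0.35,-0.04],[0.04,-0.35,-0.06],[0.04,-0.35,-0.09],[0.04,-0.34,-0.11],[0.04,-0.33,-0.13],[0.04,-0.33,-0.14]],"yaw":[0,0,0,0,0,0,0,0]}'; python3 -c "
from h import *;print(S(get_obs()['ee_pos']))"
```

```text
time: 23.2
ee_pos: [0.617, 0.0553, 0.2648]
ee_rot: [-0.06, 0.998, 0.003, 0.003]
wrist_force: [3.9, 5.6, 4.8]
finger_gap: 0.15
grasp_force: 25.8
[  1.9 -51.9 207.8]
```

```bash
python3 -m crank '{"hand":[-1,-1,-1,-1,-1,-1,-1,-1],"dp":[[0.035,-0.32,-0.17],[0.035,-0.31,-0.17],[0.035,-0.3,-0.2],[0.03,-0.29,-0.2],[0.03,-0.28,-0.23],[0.03,-0.27,-0.23],[0.03,-0.25,-0.25],[0.03,-0.25,-0.26]],"yaw":[0,0,0,0,0,0,0,0]}'|grep wrist; python3 -c "
from h import *;print(S(get_obs()['ee_pos']))"
python3 -m crank '{"hand":[-1,-1,-1,-1,-1,-1,-1,-1],"dp":[[0.025,-0.23,-0.27],[0.025,-0.22,-0.28],[0.025,-0.2,-0.3],[0.02,-0.19,-0.3],[0.02,-0.17,-0.31],[0.02,-0.16,-0.32],[0.015,-0.14,-0.33],[0.015,-0.13,-0.33]],"yaw":[0,0,0,0,0,0,0,0]}'; python3 -c "
from h import *;print(S(get_obs()['ee_pos']))"
```

```text
wrist_force: [3.3, 5.5, 5.6]
[-55.8 -52.2 165.2]
time: 24.8
ee_pos: [0.6286, -0.0389, 0.1614]
ee_rot: [-0.06, 0.998, 0.001, 0.003]
wrist_force: [4.0, 3.0, 7.1]
finger_gap: 0.15
grasp_force: 28.7
[-93.1 -52.5 104.4]
```

```bash
python3 -m crank '{"hand":[-1,-1,-1,-1],"dp":[[0.005,-0.06,-0.17],[0.005,-0.06,-0.17],[0.005,-0.05,-0.17],[0.005,-0.05,-0.17]],"yaw":[0,0,0,0]}'|grep -E "pos|wrist"
python3 -m crank '{"hand":[-1,-1],"dp":[[0.003,-0.03,-0.1],[0.003,-0.03,-0.1]],"yaw":[0,0]}'|grep -E "pos|wrist"
python3 -m crank '{"hand":[-1,-1],"dp":[[0.003,-0.03,-0.1],[0.003,-0.03,-0.1]],"yaw":[0,0]}'|grep -E "pos|wrist"
```

```text
ee_pos: [0.6293, -0.0445, 0.1446]
wrist_force: [4.1, 2.8, 5.9]
ee_pos: [0.6294, -0.0458, 0.1396]
wrist_force: [3.4, 2.6, 6.8]
ee_pos: [0.6296, -0.047, 0.1346]
wrist_force: [3.7, 3.7, 6.2]
```

```bash
python3 -m crank '{"hand":[-1,-1],"dp":[[0.002,-0.01,-0.06],[0.002,-0.01,-0.06]],"yaw":[0,0]}'|grep -E "pos|wrist"
python3 -m crank '{"hand":[-1,-1],"dp":[[0.002,-0.01,-0.06],[0.002,-0.01,-0.06]],"yaw":[0,0]}'|grep -E "pos|wrist"
python3 -m crank '{"hand":[-1,-1],"dp":[[0.002,-0.01,-0.06],[0.002,-0.01,-0.06]],"yaw":[0,0]}'|grep -E "pos|wrist"
```

```text
ee_pos: [0.6296, -0.0476, 0.1316]
wrist_force: [4.7, 3.1, 6.5]
ee_pos: [0.6297, -0.0482, 0.1287]
wrist_force: [3.5, 3.0, 6.2]
ee_pos: [0.6298, -0.0487, 0.1257]
wrist_force: [3.2, 2.9, 6.7]
```

```bash
python3 -m crank '{"hand":[-1,-1],"dp":[[0.002,-0.01,-0.06],[0.002,-0.01,-0.06]],"yaw":[0,0]}'|grep -E "pos|wrist"
python3 -m crank '{"hand":[-1,-1],"dp":[[0.002,-0.01,-0.06],[0.002,-0.01,-0.06]],"yaw":[0,0]}'|grep -E "pos|wrist"
```

```text
ee_pos: [0.6299, -0.0492, 0.1226]
wrist_force: [3.6, 2.0, 5.9]
ee_pos: [0.6299, -0.0497, 0.1197]
wrist_force: [3.3, 3.1, 7.0]
```

```bash
python3 -m crank '{"hand":[-1,-1],"dp":[[0.001,-0.005,-0.06],[0.001,-0.005,-0.06]],"yaw":[0,0]}'|grep -E "pos|wrist"
```

```text
ee_pos: [0.63, -0.0501, 0.1166]
wrist_force: [4.4, 2.5, 6.5]
```

```bash
python3 -m crank '{"hand":[-1,-1],"dp":[[0.001,-0.005,-0.06],[0.001,-0.005,-0.06]],"yaw":[0,0]}'|grep -E "pos|wrist"
python3 -m crank '{"hand":[-1,-1],"dp":[[0.001,-0.005,-0.06],[0.001,-0.005,-0.06]],"yaw":[0,0]}'|grep -E "pos|wrist"
```

```text
ee_pos: [0.63, -0.0504, 0.1137]
wrist_force: [2.8, 1.9, 5.3]
ee_pos: [0.63, -0.0507, 0.1106]
wrist_force: [4.1, 2.7, 5.7]
```

```bash
python3 -m crank '{"hand":[-1,-1],"dp":[[0.001,-0.003,-0.06],[0.001,-0.003,-0.06]],"yaw":[0,0]}'|grep -E "pos|wrist"
python3 -m crank '{"hand":[-1,-1],"dp":[[0.001,-0.003,-0.06],[0.001,-0.003,-0.06]],"yaw":[0,0]}'|grep -E "pos|wrist"
```

```text
ee_pos: [0.6301, -0.051, 0.1076]
wrist_force: [2.8, 2.2, 6.0]
ee_pos: [0.6301, -0.0512, 0.1047]
wrist_force: [3.1, 1.5, 5.4]
```

```bash
python3 -m crank '{"hand":[-1,-1],"dp":[[0,0,-0.06],[0,0,-0.06]],"yaw":[0,0]}'|grep -E "pos|wrist"
python3 -m crank '{"hand":[-1,-1],"dp":[[0,0,-0.06],[0,0,-0.06]],"yaw":[0,0]}'|grep -E "pos|wrist"
```

```text
ee_pos: [0.6301, -0.0514, 0.1017]
wrist_force: [2.2, 0.8, 8.8]
ee_pos: [0.6302, -0.0515, 0.0991]
wrist_force: [1.9, 0.9, 10.2]
```

```bash
python3 -m crank '{"hand":[-1,-1],"dp":[[0,0,-0.06],[0,0,-0.06]],"yaw":[0,0]}'|grep -E "pos|wrist"
python3 -m crank '{"hand":[-1,-1],"dp":[[0,0.003,-0.06],[0,0.003,-0.06]],"yaw":[0,0]}'|grep -E "pos|wrist"
```

```text
ee_pos: [0.6302, -0.0515, 0.0966]
wrist_force: [0.6, 1.5, 12.3]
ee_pos: [0.6303, -0.0516, 0.0939]
wrist_force: [0.5, 0.1, 15.0]
```

The last step overshot to about 15 N at the handle, roughly 22 N at the pad, so I ease off straight away and re-press to the target.

```bash
python3 -m crank '{"hand":[-1,-1,-1,-1],"dp":[[0,0,0.1],[0,0,0.1],[0,0,0.1],[0,0,0.1]],"yaw":[0,0,0,0]}'|grep -E "pos|wrist"
```

```text
ee_pos: [0.6301, -0.0514, 0.1003]
wrist_force: [9.1, -0.8, -6.8]
```

```bash
python3 -m crank '{"hand":[-1,-1],"dp":[[0,0,0.04],[0,0,0]],"yaw":[0,0]}'|grep -E "pos|wrist"
python3 -m crank '{"hand":[-1,-1],"dp":[[0,0,-0.06],[0,0,0]],"yaw":[0,0]}'|grep -E "pos|wrist"
python3 -m crank '{"hand":[-1,-1],"dp":[[0,0,-0.06],[0,0,0]],"yaw":[0,0]}'|grep -E "pos|wrist"
```

```text
ee_pos: [0.6301, -0.0514, 0.1013]
wrist_force: [8.6, -0.8, -5.9]
ee_pos: [0.6301, -0.0515, 0.101]
wrist_force: [5.3, 2.0, 0.8]
ee_pos: [0.6301, -0.0515, 0.1002]
wrist_force: [5.4, 0.9, 4.4]
```

```bash
python3 -m crank '{"hand":[-1,-1],"dp":[[0,0,-0.04],[0,0,0]],"yaw":[0,0]}'|grep -E "pos|wrist"
```

```text
ee_pos: [0.6301, -0.0515, 0.0995]
wrist_force: [4.5, 0.9, 6.5]
```

```bash
python3 -m crank '{"hand":[-1,-1],"dp":[[0,0,-0.03],[0,0,0]],"yaw":[0,0]}'|grep -E "pos|wrist"
```

```text
ee_pos: [0.6302, -0.0515, 0.099]
wrist_force: [3.8, 0.4, 7.2]
```

```bash
python3 -m crank '{"hand":[-1,-1],"dp":[[0,0,-0.03],[0,0,0]],"yaw":[0,0]}'|grep -E "pos|wrist"
```

```text
ee_pos: [0.6302, -0.0515, 0.0984]
wrist_force: [3.7, 1.7, 8.4]
```

```bash
python3 -m crank '{"hand":[-1,-1],"dp":[[0,0,0],[0,0,0]],"yaw":[0,0]}'|grep -E "pos|wrist"; python3 -c "
from h import *
for i in range(4):print(get_obs()['wrist_force'].__repr__());grab_frame('top')"
```

```text
ee_pos: [0.6302, -0.0515, 0.0984]
wrist_force: [4.0, 1.8, 8.6]
array([4.02491282, 1.84810466, 8.62057467])
array([3.47972619, 0.78253267, 9.13497402])
array([3.3662947 , 0.87188499, 8.85730768])
array([4.60916875, 1.96462191, 7.99258245])
```

The stationary reading is ambiguous because of pinch friction and hinge stiction. I'll let go and press straight down on the bar with shut fingers to 11 N, which the task says leaves 12 N on the jar.

```bash
python3 -m crank '{"hand":[-0.2,-0.2,-0.2,-0.2,-0.2,-0.2,-0.2,-0.2],"dp":[[0,0,0],[0,0,0],[0,0,0],[0,0,0.5],[0,0,0.9],[0,0,0.6],[0,0,0],[0,0,0]],"yaw":[0,0,0,0,0,0,0,0]}'|grep -E "pos|wrist"
python3 -m crank '{"hand":[-1,-1,-1,-1,-1,-1],"dp":[[0,0,0],[0,0,0],[0,0,0],[0,0,0],[0,0,0],[0,0,0]],"yaw":[0,0,0,0,0,0]}'|grep -E "time|pos|wrist|gap"
python3 - <<'E'
from h import *
a,d=grab_frame("wrist");cv2.imwrite("pics/w8.png",a[:,:,::-1])
hs=cv2.cvtColor(a,cv2.COLOR_RGB2HSV);m=(hs[...,0]>=22)&(hs[...,0]<33)&(hs[...,1]>170)
c=cloud("wrist",d,m);c=c[abs(c[:,2]-.11)<.03];s=np.array([S(k) for k in c[::5]]);print(S(get_obs()["ee_pos"]),len(s),np.percentile(s,[2,50,98],axis=0))
E
```

```text
ee_pos: [0.6276, -0.0517, 0.1464]
wrist_force: [-0.3, 0.2, -0.5]
time: 31.8
ee_pos: [0.6274, -0.0517, 0.146]
wrist_force: [0.2, 0.5, 0.0]
finger_gap: -0.002
[-105.6  -49.9   89. ] 372 [[-112.1    -48.3     65.942]
 [-106.8    -25.25    69.5  ]
 [-100.2     -0.342   71.1  ]]
```

View pics/w8.png

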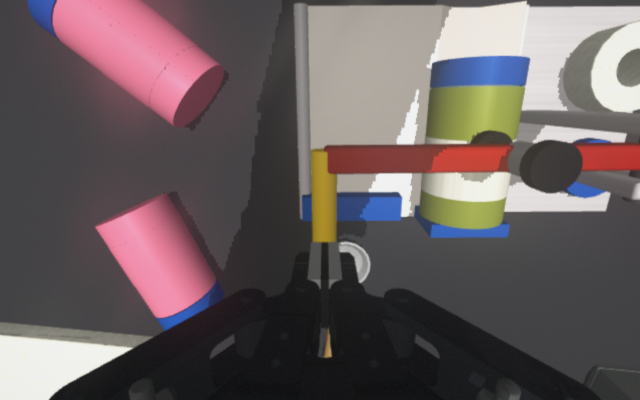

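The arm is down with its pad on the jar at (490,145), and the bar (325,195) is under the shut fingertips. The bar's top is at about z 0.128.

```bash
python3 -m crank '{"hand":[-1,-1,-1,-1],"dp":[[0,0,-0.3],[0,0,-0.3],[0,0,0],[0,0,0]],"yaw":[0,0,0,0]}'|grep -E "pos|wrist"
python3 -m crank '{"hand":[-1,-1],"dp":[[0,0,-0.05],[0,0,-0.05]],"yaw":[0,0]}'|grep -E "pos|wrist"
python3 -m crank '{"hand":[-1,-1],"dp":[[0,0,-0.04],[0,0,0]],"yaw":[0,0]}'|grep -E "pos|wrist"
```

```text
ee_pos: [0.627, -0.0516, 0.1304]
wrist_force: [0.0, 0.1, -0.2]
ee_pos: [0.6276, -0.0517, 0.1287]
wrist_force: [-0.6, -0.3, 0.4]
ee_pos: [0.6276, -0.0517, 0.128]
wrist_force: [-0.2, 0.3, 1.4]
```

Contact at about z 0.128. I'll press in small steps.

```bash
python3 -m crank '{"hand":[-1,-1],"dp":[[0,0,-0.04],[0,0,0]],"yaw":[0,0]}'|grep -E "pos|wrist"
python3 -m crank '{"hand":[-1,-1],"dp":[[0,0,-0.04],[0,0,0]],"yaw":[0,0]}'|grep -E "pos|wrist"
```

```text
ee_pos: [0.6276, -0.0517, 0.1278]
wrist_force: [-1.9, 0.5, 7.3]
ee_pos: [0.6277, -0.0518, 0.1271]
wrist_force: [-3.7, 1.2, 8.3]
```

```bash
python3 -m crank '{"hand":[-1,-1],"dp":[[0,0,-0.05],[0,0,0]],"yaw":[0,0]}'|grep -E "pos|wrist"
python3 -m crank '{"hand":[-1,-1],"dp":[[0,0,-0.04],[0,0,0]],"yaw":[0,0]}'|grep -E "pos|wrist"
```

```text
ee_pos: [0.6277, -0.0519, 0.1261]
wrist_force: [-3.2, 0.1, 8.8]
ee_pos: [0.6277, -0.0519, 0.1253]
wrist_force: [-3.4, 0.6, 10.4]
```

```bash
python3 -m crank '{"hand":[-1,-1],"dp":[[0,0,-0.03],[0,0,0]],"yaw":[0,0]}'|grep -E "pos|wrist"
python3 -c "
from h import *
print(np.mean([ (get_obs()['wrist_force'],grab_frame('top'))[0] for i in range(6)],0), S(get_obs()['ee_pos']))"
```

```text
ee_pos: [0.6277, -0.0519, 0.1247]
wrist_force: [-3.8, -1.0, 11.0]
[-3.97850605 -0.16680208 10.89045007] [-105.8  -50.2   67.7]
```

The average is 10.9 N at the handle, so the pad is at about 12 N. Now I lift clear and check.

```bash
python3 -m crank '{"hand":[-1,-1,-1,-1,-1,-1,-1,-1],"dp":[[0,0,0.1],[0,0,0.4],[0,0,1],[0,0,1],[0,0,1],[0,0,1],[0,0,0],[0,0,0]],"yaw":[0,0,0,0,0,0,0,0]}'|grep -E "time|pos|wrist"
python3 - <<'E'
from h import *
a,d=grab_frame("wrist");b,e=grab_frame("scene")
c=np.vstack([a,b])
cv2.imwrite("pics/end.png",np.hstack([cv2.resize(a,(400,250)),cv2.resize(b[130:290,220:476],(400,250))])[:,:,::-1])
hs=cv2.cvtColor(a,cv2.COLOR_RGB2HSV);m=(hs[...,0]>28)&(hs[...,0]<50)&(hs[...,1]>90)
c=cloud("wrist",d,m);s=np.array([S(k) for k in c[::5]]);s=s[abs(s[:,0])<40];print("green",np.percentile(s,[1,50,99],axis=0))
m=(hs[...,0]>=22)&(hs[...,0]<30)&(hs[...,1]>170)
c=cloud("wrist",d,m);s=np.array([S(k) for k in c[::5]]);s=s[abs(s[:,2]-60)<25];print("bar",np.percentile(s,[2,50,98],axis=0))
E
```

```text
time: 34.75
ee_pos: [0.6279, -0.0517, 0.2356]
wrist_force: [-0.6, -0.0, 0.1]
green [[-28.9   -55.088   5.712]
 [ -8.9    13.5    24.1  ]
 [ 21.2    35.6    28.3  ]]
bar [[-1.11400e+02 -7.98300e+01  6.09000e+01]
 [-1.06300e+02 -4.09500e+01  6.46000e+01]
 [-1.00228e+02 -9.80000e-02  6.63000e+01]]
```

View pics/end.png

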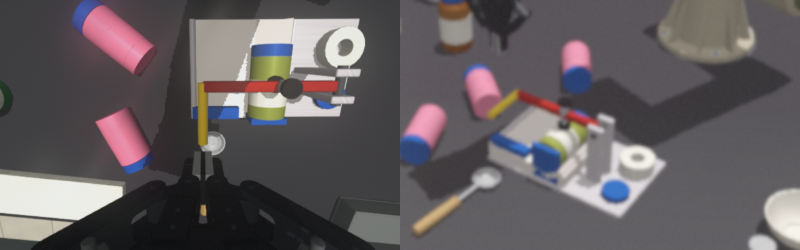

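The jar is in the vee with its base at y ≈ -55 mm, against the stop. The clamp is down on the jar at (270,85) in the left view, nothing else has moved, and the robot is clear.

```bash
python3 -c "
from bench import *;print(sign_off())"
```

```text
the job is handed in; nothing more can be done
None
```

I rolled the jar into the vee, slid it home against the end stop, and clamped it with about 12 N (10.9 N at the handle), then handed in the job at about 35 s with the robot clear; while feeling for the clamp force, the pad briefly went to an estimated 22 N, slightly over your 20 N limit, before I eased off and re-pressed it.

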